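# Test the lid switch of the wipes box

### The arm

A 6-joint arm with a two-finger parallel gripper is mounted at the origin on the work surface. World frame = base frame: x ahead of the robot, y to its left, z up, the work surface at z = 0. Lengths are in m, angles in degrees, forces in N, time in s.
With the tool pointing down it reaches from about 0.4 to 0.825 m from the base axis. Payload 7 kg.
Tool frame: the origin (TCP) lies on the centre line of the jaws, within the pads' length; the fingertips stand 14 mm ahead of it and the grasp point (between the pads) lies 5 mm behind it; z points along the fingers, x is the direction in which the jaws open and shut, and the axes are right-handed (so a half turn about z gives the same grasp; the last joint's range is limited). The gripper opens to 88 mm and grips with 3 to 60 N. Pads are 19 mm wide; open, the fingers measure 130 mm over their backs; the gripper's body (78 mm by 193 mm) begins 47 mm behind the grasp point.
Start: joints at [-51.217, 20.546, 0.682, 0, -70.136, -16.507], TCP at [0.256, -0.625, 0.241] pointing down, gripper open.
Joint ranges: [-176.03, 176.03], [-82.01, 121.73], [-58.28, 71.71], [-173.87, 95.51], [-174.79, -0.11], [-173.66, 173.66]. Speed limits (degrees/s): [136.94, 136.94, 172.46, 180, 180, 180].

### API

Orientations are given as [roll, pitch, yaw] about the fixed x, y, z axes, in that order (R = Rz(yaw) Ry(pitch) Rx(roll)).
In Python, from plant import * gives the robot as it stands.
- The arm moves only by the shell command python3 -m handwheel 'ROWS' [OPENING]. ROWS is JSON, a list of rows, each a list of 2 entries, a list of its own where there are three numbers: the shift along the tool's x, y, z each as a share of 0.2 m, from -1 to 1, then the turn, a rotation vector about the tool's x, y, z each as a share of 360 degrees, from -1 to 1. In form: [[[tx, ty, tz], [ax, ay, az]], ...]. A call has 1 to 5 rows; each row is the pose to reach, as a shift and turn from the pose commanded when the call began, along the tool's axes at that moment, turning the shorter way round; what a row does not reach only later rows make up. A row lasts 1/12 s, in which the tool goes at most 41.7 mm and 7.16 degrees, less where a joint would pass 70% of its speed; a pose out of reach is approached as far as the arm can. A call with a number of a shift or a turn outside -1 to 1 is refused whole. A call with a gripper value outside its range is refused whole. OPENING is the closure, from -1 (fully open) to 1 (shut), set as the call begins (- or left out, the last holds). The fingers move at their own pace and stop on an object; the grip force is fixed at half the most. Time passes only in rows, so rows that repeat a pose let the fingers close. It gives the time, the measured TCP pose, the force and the opening at its end, in the units of the state.
- get_obs(): the state, without advancing time (a new reading comes with each control period).
- snapshot(name): name is "side" or "top" or "wrist"; returns a dict with "color" (480x640x3 uint8, red, green, blue), "z_map" (480x640 float32, m along the optical axis (not along the pixel's ray), 0 where there is no reading), "intrinsics" (3x3 intrinsics, pixels), "rvec" (rotation vector, rad) and "tvec" (3), from world to camera coordinates, as OpenCV has them. Camera axes: x right, y down, z forward; pixel columns grow to the right and rows downward; lengths in m; the calibration is good to about 2 mm. The wrist camera is an equidistant fisheye: a pixel r from the principal point sees the ray r / f radians off the axis. A picture is of the moment at which its call begins.
- close_job(): hands the job in, once; it reports no verdict.
The state is a dict: "clock": time; "joint_pos": joint angles; "qvel": joint speeds; "tau": joint torques, N m; "tool_pos": TCP position; "orientation": TCP orientation; "force": force on the tool from outside, world axes, zero at the start; "moment": the same for the moment, N m; "opening": finger opening in m.
Only numpy, scipy, OpenCV 4.12 (cv2) and the standard library are available. Lean on these libraries where they do the work, as an engineer would, in place of code of your own. Each camera call takes 0.05 s, during which the arm holds its last target. There are 200 camera calls.

### The job

Two open wipes boxes stand on the changing dresser; one has a lid switch with a small roller at the end of its lever, the other only a plain spring strip. Test the lid switch: press the roller down from above just until the switch has clicked, keep it there for a moment without forcing the lever on down into its overtravel, then let it spring back up. Leave the plain strip and the green duck alone.

Things in the scene. Friction and masses are not known exactly. Their poses are not given: they have to be found in the camera images.
- roller (a point): Centre of the black roller (20 mm across, 20 long) on a 70 mm steel lever that rises 30 deg from its hinge; 101 mm above the dresser when up. x: its axle, level, towards the box; y: level, from hinge to roller; z up (they tilt with the lever). It sits over a 30 mm high ledge on the near side of a fixed white box, 60 mm high, wall 25 mm off along +x. The boxes' places, yaw and sides vary.
- switch_lever (a joint): Roller lever's angle (rad): 0 up, grows as pressed, stop at 0.55. Clicks at 0.17 (roller 11 mm down, 2.5 N); overtravel beyond 0.42 (28 mm down, 5 N); 0.29 is 19 mm down, 3.7 N. Force grows evenly, no felt snap. Going down, the roller also shifts up to 9 mm away from the hinge; it turns freely. A spring returns the lever to 0.
- plain_lever (a joint): Angle (rad) of the plain steel strip on the other, otherwise equal box: same 70 mm strip rising at 30 deg from the same black housing, tip 101 mm above the dresser, but no roller. 0 up, grows as pressed. To be left up: more than 0.1 (6 mm down at the tip) counts as pressed.
- duck_center (a point): Middle, 33 mm above the dresser, of a small green plastic duck (about 75 x 56 mm, 70 mm high, 50 g) standing loose between the two boxes on the robot's side. To be left standing within 20 mm of its place.

How it is judged:
By the outcome, as a careful person would: the job done as asked, in the order asked, and still so for the second after the job is handed in, with the robot touching nothing.
It also fails if it takes over 32 s, if anything falls off the work surface, if the arm or the gripper's body presses on something with over 40 N, if the wrist force passes 120 N, or if a joint passes its speed limit or range.

## Working session

There is one attempt and no reset: what is moved stays moved. The work goes in short steps, Python scripts to look and compute and a shell command to move; the robot and the scene stay as the last step left them, time stands still between calls to the robot, and variables do not carry over. Pictures are saved under pics/ and viewed, about 8 in all and at most 12, crops included, and the job is handed in when it is done.

```bash
mkdir -p pics; ls
cat > h.py <<'E'
from plant import *
import numpy as np, cv2
def snap(n,f):
    s=snapshot(n); np.savez('pics/'+f+'.npz',**s); cv2.imwrite('pics/'+f+'.png',s['color'][:,:,::-1]); return s
def world(s,u,v,z=None):
    "pixel->world by depth, or by plane height z (pinhole)"
    K=s['intrinsics'];R=cv2.Rodrigues(s['rvec'])[0];t=s['tvec'].reshape(3)
    r=np.linalg.inv(K)@[u,v,1.]; c=-R.T@t; d=R.T@r
    k=s['z_map'][int(round(v)),int(round(u))] if z is None else (z-c[2])/d[2]
    return c+k*d
E
python3 - <<'E'
from h import *
snap('top','t0'); snap('side','s0')
o=get_obs(); print(o['clock'],o['tool_pos'],o['orientation'],o['force'],o['opening'])
E
```

```text
pics
0.1 [ 0.25569305 -0.62427699  0.23972491] [-1.79992363e+02 -8.16045667e-02  1.12271408e+02] [-0.27436575  0.07847112  0.68950001] 0.08804887038643619
```

View pics/t0.png

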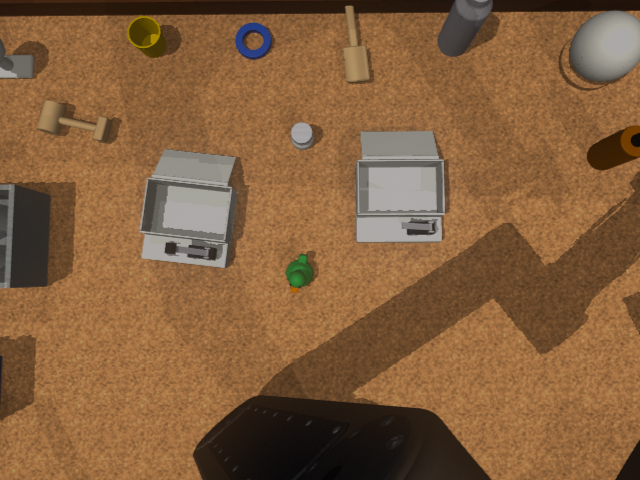

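View pics/s0.png

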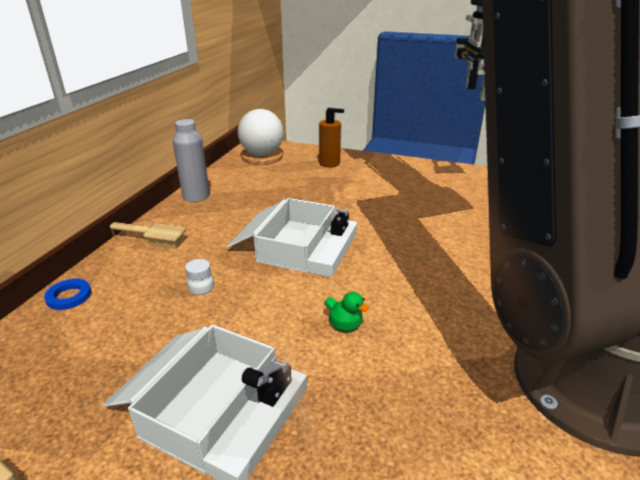

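The left box (top view, about 188,250) seems to carry the roller at its left end (about 172,248). The right box (about 418,227) looks plain, and the duck is at 299,272. I'll enlarge both to check.

Run:
```python
from h import *
t=np.load('pics/t0.npz'); s=np.load('pics/s0.npz')
a=cv2.resize(t['color'][220:280,130:240],None,fx=7,fy=7,interpolation=cv2.INTER_CUBIC)[:300] if 0 else cv2.resize(t['color'][225:275,135:235],(600,300),interpolation=cv2.INTER_CUBIC)
b=cv2.resize(s['color'][355:410,225:335],(600,300),interpolation=cv2.INTER_CUBIC)
cv2.imwrite('pics/c1.png',np.vstack([a,b])[:,:,::-1])
for p in [(171,248),(172,245),(205,252),(144,236),(228,241),(142,260),(227,266),(190,245),(418,227),(299,272)]: print(p,world(t,*p).round(3))
print(world(t,172,248,.101))
```

```text
(171, 248) [0.427 0.234 0.115]
(172, 245) [0.433 0.234 0.109]
(205, 252) [0.421 0.182 0.072]
(144, 236) [0.459 0.326 0.001]
(228, 241) [0.446 0.147 0.023]
(142, 260) [0.409 0.329 0.   ]
(227, 266) [0.396 0.151 0.01 ]
(190, 245) [0.436 0.214 0.062]
(418, 227) [ 0.467 -0.225  0.083]
(299, 272) [0.383 0.002 0.063]
[0.42770899 0.23629271 0.101     ]
```

View pics/c1.png

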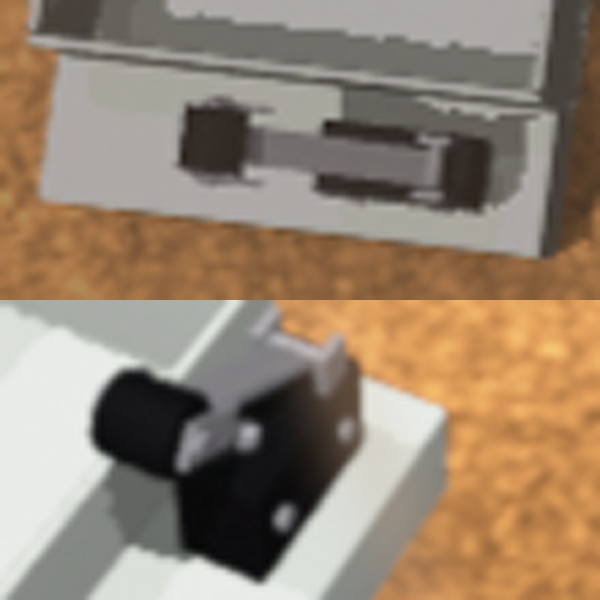

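The enlarged crop shows the roller on the left box at top-view (170.7,248.7), with its hinge at about (212.5,253.7). The lever yaw is about 6.6°. The depth of about 0.11 matches the roller top, so I'll close the gripper, turn the tool to the axle and travel over.

```bash
python3 -m handwheel '[[[0,0,0],[0,0,-0.085]],[[0,0,0],[0,0,-0.085]],[[0,0,0],[0,0,-0.085]],[[0,0,0],[0,0,-0.085]],[[0,0,0],[0,0,-0.085]]]' 1
python3 -m handwheel '[[[0,0,0],[0,0,-0.085]],[[0,0,0],[0,0,-0.085]],[[0,0,0],[0,0,-0.085]],[[0,0,0],[0,0,-0.085]],[[0,0,0],[0,0,-0.085]]]'
python3 - <<'E'
from h import *
t=np.load('pics/t0.npz')
a=world(t,170.7,248.7,.108);b=world(t,212.5,253.7,.07);c=world(t,145,258.3,.03);d=world(t,225,267.8,.03)
print(a,b,np.degrees(np.arctan2(a[0]-b[0],a[1]-b[1])),np.degrees(np.arctan2(c[0]-d[0],c[1]-d[1])))
E
```

```text
clock: 0.52
tool_pos: [0.2558, -0.6244, 0.24]
orientation: [180.0, -0.1, 143.3]
force: [-0.4, -0.3, 0.1]
opening: 0.0593
clock: 0.93
tool_pos: [0.2558, -0.6244, 0.24]
orientation: [180.0, -0.0, 173.9]
force: [-0.2, 0.1, 0.3]
opening: 0.0265
[0.42601252 0.23649566 0.108     ] [0.41825595 0.16769382 0.07      ] 6.43224064226871 6.9423250567252985
```

```bash
python3 -m handwheel '[[[-0.8,0.6,0],[0,0,0]],[[-0.8,0.6,0],[0,0,0]],[[-0.8,0.6,0],[0,0,0]],[[-0.8,0.6,0],[0,0,0]],[[-0.8,0.6,0],[0,0,0]]]'
python3 -m handwheel '[[[0,0.94,0],[0,0,0]],[[0,0.94,0],[0,0,0]],[[0,0.94,0],[0,0,0]],[[0,0.94,0],[0,0,0]],[[0,0.94,0],[0,0,0]]]'
python3 -m handwheel '[[[0,0.94,0],[0,0,0]],[[0,0.94,0],[0,0,0]],[[0,0.94,0],[0,0,0]],[[0,0.94,0],[0,0,0]],[[0,0.94,0],[0,0,0]]]'
python3 -m handwheel '[[[0.2,0.94,0],[0,0,0]],[[0.2,0.94,0],[0,0,0]],[[0.2,0.94,0],[0,0,0]],[[0.2,0.94,0],[0,0,0]],[[0.2,0.94,0],[0,0,0]]]'
python3 -m handwheel '[[[0.2,0.94,0],[0,0,0]],[[0.2,0.94,0],[0,0,0]],[[0.2,0.94,0],[0,0,0]],[[0.2,0.94,0],[0,0,0]],[[0.2,0.94,0],[0,0,0]]]'
```

```text
clock: 1.35
tool_pos: [0.4304, -0.5218, 0.2401]
orientation: [180.0, -0.0, 173.5]
force: [0.4, -0.5, -0.2]
opening: 0.0012
clock: 1.77
tool_pos: [0.4496, -0.3332, 0.2404]
orientation: [179.9, -0.0, 173.6]
force: [-0.6, -0.8, -0.7]
opening: 0.0005
clock: 2.18
tool_pos: [0.4709, -0.1468, 0.2406]
orientation: [180.0, 0.0, 173.6]
force: [-0.0, 0.3, -0.4]
opening: 0.0005
clock: 2.6
tool_pos: [0.452, 0.0441, 0.2406]
orientation: [180.0, 0.0, 173.5]
force: [0.9, 0.2, -0.0]
opening: 0.0002
clock: 3.02
tool_pos: [0.4337, 0.2359, 0.2405]
orientation: [180.0, 0.0, 173.6]
force: [0.6, 0.2, 0.8]
opening: 0.0006
```

```bash
python3 -m handwheel '[[[0.04,0.01,0.2],[0,0,0]],[[0.04,0.01,0.35],[0,0,0]],[[0.04,0.01,0.45],[0,0,0]],[[0.04,0.01,0.45],[0,0,0]],[[0.04,0.01,0.45],[0,0,0]]]'
python3 - <<'E'
from h import *
w=snap('wrist','w1'); s=snap('side','s1'); t=snap('top','t1'); o=get_obs(); print(o['tool_pos'],o['force'])
b=cv2.resize(s['color'][310:410,215:335],(600,500),interpolation=cv2.INTER_CUBIC)
cv2.imwrite('pics/c2.png',b[:,:,::-1])
E
```

```text
clock: 3.43
tool_pos: [0.4264, 0.2351, 0.1501]
orientation: [-179.9, -0.1, 173.5]
force: [1.1, -0.1, 1.2]
opening: 0.0004
[0.42760761 0.23621135 0.15224318] [0.08507019 0.02340804 0.09314837]
```

View pics/c2.png

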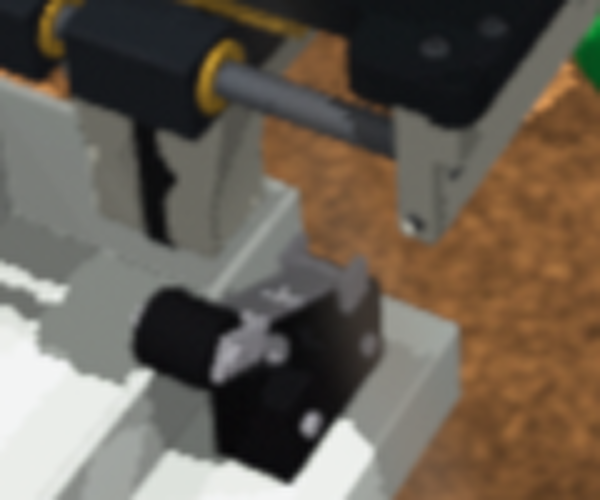

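View pics/w1.png

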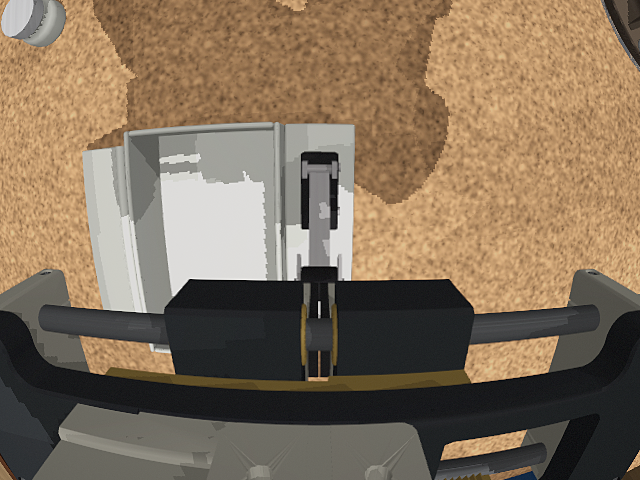

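The wrist view shows the roller (320,272) in line with the jaw centre (column 319). In the side crop the fingertips hang above the roller (190,330). I'll check the alignment by projection.

Run:
```python
from h import *
s=np.load('pics/s1.npz')
def pr(p):
    q=cv2.projectPoints(np.array([p],float),s['rvec'],s['tvec'],s['intrinsics'],None)[0].ravel(); return ((q-[215,310])*5).round(0)
R=lambda x,y,z: np.array([.4265,.2365,.101])+x*np.array([.994,-.11,0])+y*np.array([.11,.994,0])+[0,0,z]
for n,p in dict(roller=R(0,0,0),near=R(-.01,0,0),far=R(.01,0,0),hingeRoot=R(0,-.0606,-.035),tip=[.4265,.2355,.137],tipL=[.4265+.02,.2335,.137],tipR=[.4265-.02,.2375,.137]).items(): print(n,pr(p))
t=np.load('pics/t0.npz')
for x,y in[(245,335),(175,330),(165,310)]: print(world(s,215+x/5,310+y/5))
```

```text
roller [192. 320.]
near [228. 334.]
far [157. 306.]
hingeRoot [325. 255.]
tip [182. 209.]
tipL [110. 182.]
tipR [257. 236.]
[0.41320844 0.23521068 0.0994738 ]
[0.42581943 0.24581018 0.10751994]
[0.43010995 0.24223402 0.10900071]
```

```bash
cat > avg.py <<'E'
from h import *
P=[];F=[]
for i in range(8):
    snapshot('side'); o=get_obs(); P.append(o['tool_pos']);F.append(o['force'])
print(o['clock'],np.mean(P,0).round(4),np.mean(F,0).round(2),np.std(F,0).round(2))
E
python3 avg.py
python3 -m handwheel '[[[0,0.02,0.05],[0,0,0]],[[0,0.02,0.1],[0,0,0]],[[0,0.02,0.1],[0,0,0]],[[0,0.02,0.1],[0,0,0]]]' ; python3 avg.py
```

```text
3.9833 [0.4271 0.2358 0.1515] [0.01 0.02 0.01] [0.76 0.43 0.46]
clock: 4.32
tool_pos: [0.4266, 0.239, 0.1293]
orientation: [-179.9, -0.1, 173.5]
force: [0.1, 0.2, 0.2]
opening: 0.0002
4.7167 [0.4272 0.2396 0.1306] [0.16 0.23 0.24] [0.46 0.47 0.48]
```

```bash
python3 -m handwheel '[[[0,0,0.02],[0,0,0]],[[0,0,0.04],[0,0,0]],[[0,0,0.06],[0,0,0]],[[0,0,0.07],[0,0,0]],[[0,0,0.07],[0,0,0]]]' ; python3 avg.py
python3 - <<'E'
from h import *
s=snap('side','s2')
cv2.imwrite('pics/c3.png',cv2.resize(s['color'][310:410,215:335],(600,500),interpolation=cv2.INTER_CUBIC)[:,:,::-1])
E
```

```text
clock: 5.13
tool_pos: [0.4272, 0.2395, 0.1161]
orientation: [-180.0, -0.0, 173.5]
force: [1.1, -0.5, 0.9]
opening: 0.0005
5.5333 [0.4273 0.2396 0.1166] [ 0.96 -0.34  1.95] [0.47 0.43 0.65]
```

View pics/c3.png

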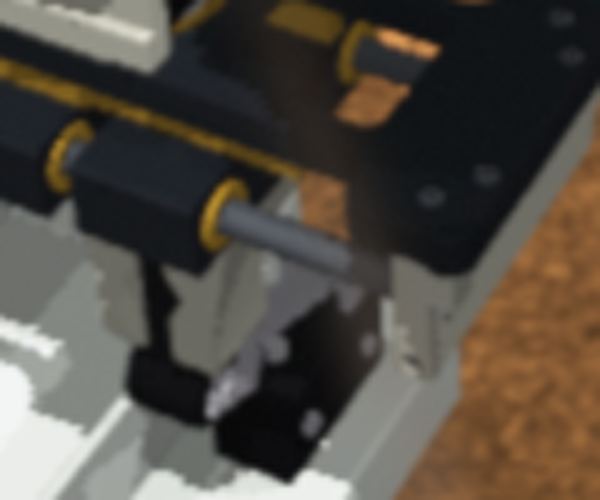

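The fingertips sit on the roller (crop 165,385), and the force of about 2 N matches roughly 8 mm of press. Next: 9 mm further, hold, then check.

```bash
python3 -m handwheel '[[[0,0,0.015],[0,0,0]],[[0,0,0.03],[0,0,0]],[[0,0,0.045],[0,0,0]],[[0,0,0.045],[0,0,0]],[[0,0,0.045],[0,0,0]]]' ; python3 avg.py; python3 avg.py
python3 - <<'E'
from h import *
s=snap('side','s3')
cv2.imwrite('pics/c4.png',cv2.resize(s['color'][310:410,215:335],(600,500),interpolation=cv2.INTER_CUBIC)[:,:,::-1])
E
```

```text
clock: 6.0
tool_pos: [0.4272, 0.2395, 0.1074]
orientation: [-180.0, -0.0, 173.5]
force: [1.1, -0.5, 3.2]
opening: 0.0002
6.4 [0.4272 0.2395 0.1076] [ 1.71 -0.41  3.31] [0.32 0.42 0.53]
6.8 [0.4272 0.2396 0.1076] [ 1.44 -0.22  3.34] [0.6  0.64 0.43]
```

View pics/c4.png

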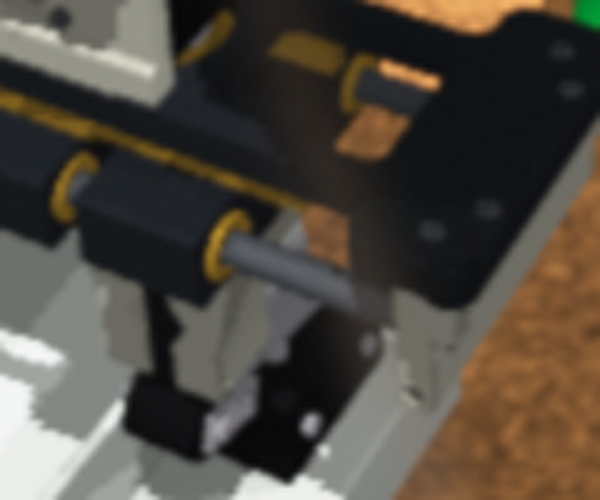

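Depth (17 mm) and force (3.33 N) agree on about 0.26 rad, which is past the click and short of overtravel. The hold lasted 0.9 s. Lifting off.

```bash
python3 -m handwheel '[[[0,0,-0.04],[0,0,0]],[[0,0,-0.08],[0,0,0]],[[0,0,-0.13],[0,0,0]],[[0,0,-0.25],[0,0,0]],[[0,0,-0.4],[0,0,0]]]'
python3 -m handwheel '[[[0,0,-0.2],[0,0,0]],[[0,0,-0.3],[0,0,0]],[[0,0,-0.3],[0,0,0]],[[0,0,-0.3],[0,0,0]],[[0,0,-0.3],[0,0,0]]]'
python3 - <<'E'
from h import *
s=snap('side','s4'); o=get_obs(); print(o['clock'],o['tool_pos'],o['force'])
cv2.imwrite('pics/c5.png',s['color'][140:480,100:500][:,:,::-1].repeat(1,0))
a=np.load('pics/s0.npz')['color'].astype(int); d=np.abs(a-s['color']).max(2)
print('duck diff',d[285:335,320:370].mean(),'plain',d[195:275,250:360].mean(),'roller',d[360:410,235:300].mean())
E
```

```text
clock: 7.27
tool_pos: [0.4258, 0.2384, 0.1874]
orientation: [-179.8, -0.2, 173.4]
force: [0.8, 0.9, -0.4]
opening: 0.0003
clock: 7.68
tool_pos: [0.4264, 0.2392, 0.2475]
orientation: [180.0, -0.0, 173.5]
force: [0.8, -0.9, -0.0]
opening: 0.0005
7.7333 [0.42639979 0.23900196 0.24693167] [ 0.55948751 -0.52793348  0.07891666]
duck diff 48.5668 plain 94.67988636363637 roller 18.56092307692308
```

View pics/c5.png

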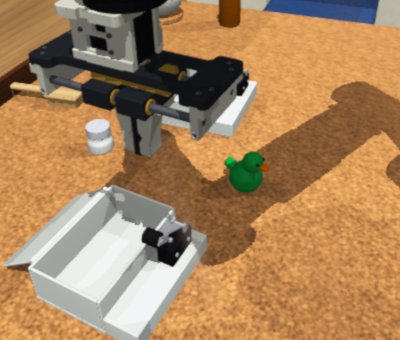

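The roller is back up (crop 155,237), the duck stands where it was (245,172), and the arm is clear. Handing in.

```bash
python3 -c "
from plant import *
close_job()"
```

```text
the job is handed in; nothing more can be done
```

I pressed the roller on the left box's lid switch straight down with the closed fingertips, held it for about 0.9 s, let it spring back, and handed the job in at about 7.7 s.

- **Press depth:** it went about 17 mm down at about 3.3 N. Depth and force both put the lever near 0.26 rad, past the click at 0.17 and short of overtravel at 0.42. There is no direct reading of the lever angle or the click.
- **After release:** the last side picture shows the roller up again, the duck standing where it was, and the arm clear at 0.247 m with no force beyond sensor noise.
- **Not fully confirmed:** about 1.5 N of sideways force along x showed during the hold, unexplained but small. The gripper hid the plain strip in the last picture, and the automatic before/after comparison was swamped by the arm and its shadow. The tool only crossed that box at about 0.24 m, well above the strip.

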